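Weigh a consignment of cartons on the hanging scale

ROBOT

A 6-joint arm with a two-finger parallel gripper is mounted at the origin on the work surface. World frame = base frame: x ahead of the robot, y to its left, z up, the work surface at z = 0. Lengths are in m, angles in rad, forces in N, time in s.
With the tool pointing down it reaches from about 0.325 to 0.9 m from the base axis. Payload 3.5 kg.
Tool frame: the origin (TCP) lies at the very end of the fingers, on their centre line; the grasp point (between the pads) lies 19 mm behind it (pinch_z is the distance from the TCP to the grasp point, in m); z points along the fingers, y is the line along which they close (so a half turn about z gives the same grasp; the last joint's range is limited). The gripper opens to 85 mm and grips with 20 to 120 N. Pads are 22 mm wide; open, the fingers measure 114 mm over their backs; the gripper's body (76 mm by 85 mm) begins 54 mm behind the grasp point. The pads swing forward as they close: fully open they stand 13 mm farther back than shut.
Start: joints at [1.062, 0.276, -0.026, 1.268, 0, 1.467], TCP at [0.247, 0.574, 0.201] pointing down, gripper open.
Joint ranges: [-3.12, 3.12], [-0.85, 1.88], [-1.08, 1.24], [-1.95, 2.15], [-1.57, 1.53], [-3.14, 3.14]. Speed limits (rad/s): [2.57, 2.57, 3.14, 3.14, 3.14, 3.14].

INTERFACE

Orientations are given as a 3x3 rotation matrix whose columns are the frame's x, y, z axes.
In Python, from workcell import * gives the robot as it stands. The module is installed in compiled form; this text tells all that it offers. Calls block until the motion is done:
- movep(position, orientation): joint-space move of the TCP to a pose.
- move_linear(position, ori=None, speed=0.15): straight line of the TCP; ori=None keeps the orientation; speed is the mean speed in m/s.
- move_j(angles): joint-space move.
- command_gripper(opening, force=None): finger opening in m; force is the grip in N (None keeps the last); returns when the fingers have stopped.
- hold(seconds).
- inverse_kinematics(position, orientation): joint angles nearest the present ones, or None.
- sense(): the state.
- capture(name): name is "scene" or "top" or "wrist"; returns a dict with "img" (420x560x3 uint8, red, green, blue), "depth" (420x560 float32, m along the optical axis (not along the pixel's ray), 0 where there is no reading), "K" (3x3 intrinsics, pixels), "rvec" (rotation vector, rad) and "tvec" (3), from world to camera coordinates, as OpenCV has them; the wrist camera has in their place "mount" (4x4, takes a point from camera to tool coordinates, whose origin is the TCP and whose axes are the flange's). Camera axes: x right, y down, z forward; pixel columns grow to the right and rows downward; lengths in m; the calibration is good to about 2 mm. A picture is of the moment at which its call begins: read the wrist's pose just before it.
A pose or a line that the arm cannot do raises MotionError and nothing moves.
- sign_off(): hands the job in; it is judged then, once.
Trained networks look in the newest picture that a camera, given by its name, has taken for a name from the list of things; names that differ only in an ending like _2 or _b are one class to them, and where a whole thing is asked for, a point or a joint stands for the part that bears it (a point fixed in the world has none). Each returns a list of dicts, best first, with "p" (0 to 1); they miss things now and then, are a little off and sometimes report something else, mostly with a low value. They report only what shows in the picture. A call takes as long as a camera call. They do not tell look-alikes from the thing itself.
- cut_out(thing, camera): "region" (420x560 bool, what is visible of it) and "at" ([column, row] in pixels, amid what is visible of it).
The state is a dict: "time": time; "joint_pos": joint angles; "qvel": joint speeds; "joint_efforts": joint torques, N m; "ee_pos": TCP position; "eef_rot": TCP orientation; "ft_force": force on the tool from outside, world axes, zero at the start; "wrist_torque": the same for the moment, N m; "width": finger opening in m; "grip_force": force on a finger pad.
Only numpy, scipy, OpenCV 4.12 (cv2) and the standard library are available. Lean on these libraries where they do the work, as an engineer would, in place of code of your own. Each camera call takes 0.05 s, during which the arm holds its last target. There are 200 camera calls.

TASK

Set up the hanging scale and put the consignment on it: hang the orange scale by its upper loop on the hook of the stand, hang the weigh tray by its hook from the scale's lower loop, and only then put all the small taped cartons (four to six, tall and short) into the tray, sharing the weight between its two ends so that everything hangs free, level and still for the reading. Leave the tape roll, mug, stapler and tag gun where they are.

Things in the scene. Friction and masses are not known exactly. Their poses are not given: they have to be found in the camera images.
- stand: Fixed gallows stand: base plate 10 mm thick, from 30 mm before to 230 mm beyond the hook, 70 mm to either side; 30 mm square post 165 mm beyond the hook; 24 mm square arm (underside at 360 mm) ending 40 mm short of the hook seat; then a 6 mm wire hook. Origin on the bench straight below the hook seat, z up, x level from hook to post, roughly away from the robot.
- stand_seat (a point): Lowest point of the top side of the stand's hook, where a loop comes to rest, 355 mm above the bench. The wire lies along the stand's x and rises to its tip, 22 mm towards -x, whose top is 12 mm higher than the seat: a loop goes over the tip from -x, then down.
- dock: Fixed black charging dock of the scale: a block 62 mm (x) by 60 mm (y) by 62 mm high on a thin foot 90 x 85 mm, with a slot 16 mm (x) by 52 mm (y), open above, in which the scale's lower loop stands. Origin: centre of its foot on the bench, z up.
- scale: Orange hanging scale, about 0.25 kg: housing 28 (x) by 44 (y) by 68 mm high, display on its -x side (roughly towards the robot), a loop of 6 mm wire above and one below, both in its y-z plane, 32 mm wide inside, narrowing to a rounded tip. Stands upright on its dock. Origin: centre of the housing's underside, z up.
- scale_grip (a point): Place to hold the scale: 30 mm above its origin, 6 mm to its -x; pinch across y (44 mm), the tool tilted about 45 degrees, coming down from the -x side, so that the gripper keeps clear of loop and hook.
- scale_top_loop (a point): Inner top of the scale's upper loop (the point that rests on a hook), 122 mm above the scale's origin; the opening reaches from there 54 mm down to the housing.
- scale_low_loop (a point): Inner bottom of the scale's lower loop (the point that carries a hook), 46 mm below the scale's origin; the opening reaches from there 46 mm up to the housing.
- tray: Aluminium weigh tray, about 0.6 kg, centre of mass in its middle: 170 (x) by 340 mm (y), floor 3 mm thick, rim 12 mm high. A wire bail like an inverted V stands in its x-z plane, from the rim at x = -82 and 82 mm up to z = 98 mm, a hook on top. Origin: centre of its underside, z up; -x side roughly to the robot. Hung empty, 60 g put 100 mm off centre tips it about 0.08 rad; loaded, about half that.
- tray_grip (a point): Middle of the black rubber grip on the bail's -x leg, at x = -38, z = 57 mm of the tray: 46 mm long up the leg (47 degree slope), 12 mm thick in y, 14 mm the other way. Pinch it across y, the tool tilted about 45 degrees, coming down from the -x side. The other leg has one too.
- tray_hook (a point): Inside of the top of the tray's hook (the point that rests in a loop), 135 mm above the tray's origin; 6 mm wire, its top at 141 mm. Shaped like a coat hanger's hook in the tray's x-z plane: back at x = -18 mm, tip pointing down at x = 18 mm and ending 17 mm lower than this point. It goes through a loop towards the tray's +x, then down; the hung tray swings about it.
- tall1: A sealed cardboard carton, 38 x 38 mm and 78 mm tall, 120 g (within 5%), with yellow tape across its top and a white label on each side; one to three of this kind are there. Origin: its centre, z up; stands upright on the bench.
- tall2: A sealed cardboard carton, 38 x 38 mm and 78 mm tall, 120 g (within 5%), with yellow tape across its top and a white label on each side; one to three of this kind are there. Origin: its centre, z up; stands upright on the bench.
- tall3: A sealed cardboard carton, 38 x 38 mm and 78 mm tall, 120 g (within 5%), with yellow tape across its top and a white label on each side; one to three of this kind are there. Origin: its centre, z up; stands upright on the bench.
- short1: A sealed cardboard carton, 38 x 38 mm and 46 mm tall, 60 g (within 5%), with yellow tape across its top and a blue label on each side; one to three of this kind are there. Origin: its centre, z up; stands upright on the bench.
- short2: A sealed cardboard carton, 38 x 38 mm and 46 mm tall, 60 g (within 5%), with yellow tape across its top and a blue label on each side; one to three of this kind are there. Origin: its centre, z up; stands upright on the bench.
- short3: A sealed cardboard carton, 38 x 38 mm and 46 mm tall, 60 g (within 5%), with yellow tape across its top and a blue label on each side; one to three of this kind are there. Origin: its centre, z up; stands upright on the bench.
- tape_roll: Bystander: a loose roll of brown packing tape, 96 mm across, 48 mm high, lying flat. Origin: centre of its underside.
- mug: Bystander: a loose blue mug, 80 mm across and 95 mm high. Origin: centre of its underside.
- stapler: Bystander: a loose red and black stapler, 150 mm long. Origin: centre of its underside.
- tag_gun: Bystander: a loose blue garment tagging gun, about 130 mm long, lying on its side. Origin: about the middle of its body, on the bench.
Mind the look-alikes: they are no part of the job. What is shaped like the tall1 but black or red is not meant.

How it is judged:
On the way, in this order (a step that is already met when the one before it is completed fails the run):
1. the scale hangs by its upper loop on the stand's hook, let go (distance between scale_top_loop and stand_seat below 0.015 m and contact force between the fingers and scale below 0.1 N and height (world z) of scale below 0.26 m), for 0.2 s.
2. the tray, still without any carton, hangs by its hook from the lower loop of the hanging scale, let go (distance between scale_top_loop and stand_seat below 0.015 m and distance between tray_hook and scale_low_loop below 0.015 m and contact force between the fingers and tray below 0.1 N and contact force between each of tall1, tall2, tall3, short1, short2, short3 and tray below 0.05 N), for 0.2 s.
At the end, for the whole second after the job is handed in: The scale hangs on the stand's hook and the tray from the scale's lower loop (each contact point within 15 mm of its seat), every carton present lies in the tray, and the tray hangs clear of bench and stand, level within 0.07 rad (4 degrees), everything at rest (distance between scale_top_loop and stand_seat below 0.015 m and distance between tray_hook and scale_low_loop below 0.015 m and angle between tray's own z axis and vertical below 0.07 rad and contact force between tray and stand below 0.1 N and linear speed of each of tray, scale, tall1, tall2, tall3, short1, short2, short3 below 0.04 m/s and angular speed of tray below 0.2 rad/s and x of tall1 in the frame of tray between -0.083 and 0.083 m and y of tall1 in the frame of tray between -0.168 and 0.168 m and z of tall1 in the frame of tray between 0.01 and 0.11 m and x of tall2 in the frame of tray between -0.083 and 0.083 m and y of tall2 in the frame of tray between -0.168 and 0.168 m and z of tall2 in the frame of tray between 0.01 and 0.11 m and x of tall3 in the frame of tray between -0.083 and 0.083 m and y of tall3 in the frame of tray between -0.168 and 0.168 m and z of tall3 in the frame of tray between 0.01 and 0.11 m and x of short1 in the frame of tray between -0.083 and 0.083 m and y of short1 in the frame of tray between -0.168 and 0.168 m and z of short1 in the frame of tray between 0.01 and 0.11 m and x of short2 in the frame of tray between -0.083 and 0.083 m and y of short2 in the frame of tray between -0.168 and 0.168 m and z of short2 in the frame of tray between 0.01 and 0.11 m and x of short3 in the frame of tray between -0.083 and 0.083 m and y of short3 in the frame of tray between -0.168 and 0.168 m and z of short3 in the frame of tray between 0.01 and 0.11 m); the robot touches nothing.
It fails at once if a bystander is moved by more than 30 mm (distance of any of tape_roll, mug, stapler, tag_gun from where it was at the start of the episode above 0.03 m).
Of tall1, tall2, tall3, short1, short2, short3 only 4 to 6 are there at a start; the rules pass over those that are not, and their reading is None.
At some moment in a run one of tall1, tall2, tall3, short1, short2, short3 may be knocked a few centimetres aside while the robot is not near it.
It also fails if it takes over 210 s, if anything falls off the work surface, if the arm or the gripper's body presses on something with over 40 N, if the wrist force passes 120 N, or if a joint passes its speed limit or range.

## Working session

There is one attempt and no reset: what is moved stays moved. The work goes in short steps, each a Python script; the robot and the scene stay as the last script left them, time stands still between calls to the robot, and variables do not carry over. Pictures are saved under pics/ and viewed, at most 14 in all, crops included, and the job is handed in when it is done.

```bash
mkdir -p pics; cat > h.py <<'E'
from workcell import *
import numpy as np, cv2
def save(c,n): cv2.imwrite('pics/'+n+'.png',c['img'][:,:,::-1])
def T_wc(c):
    R,_=cv2.Rodrigues(np.array(c['rvec'],float)); return R,np.array(c['tvec'],float).reshape(3)
def cloud(c,pose=None):
    d=c['depth']; K=c['K']; v,u=np.indices(d.shape)
    P=np.stack([(u-K[0][2])/K[0][0]*d,(v-K[1][2])/K[1][1]*d,d],-1)
    if 'mount' in c:
        M=np.array(c['mount']); P=P@M[:3,:3].T+M[:3,3]
        return P@np.array(pose[1]).T+np.array(pose[0])
    R,t=T_wc(c); return (P-t)@R
def proj(c,X,pose=None):
    if 'mount' in c:
        M=np.array(c['mount']); X=(np.asarray(X)-pose[0])@np.array(pose[1]); X=(X-M[:3,3])@M[:3,:3]
    else:
        R,t=T_wc(c); X=R@np.asarray(X)+t
    return (np.array(c['K'])@(X/X[2]))[:2]
E
cat > a.py <<'E'
from h import *
for n in ('scene','top'):
    c=capture(n); save(c,n); P=cloud(c); np.savez(n+'.npz',P=P,**c)
    for t in ['stand','dock','scale','tray','tray_grip','tray_hook','scale_top_loop','scale_low_loop','tall1','short1','tape_roll','mug','stapler','tag_gun']:
        for o in cut_out(t,n):
            r=o['region']&(c['depth']>0)
            if r.sum()<5: continue
            Q=P[r]; print(n,t,round(o['p'],2),np.round(o['at']),r.sum(),'med',np.median(Q,0).round(3),'lo',np.percentile(Q,3,0).round(3),'hi',np.percentile(Q,97,0).round(3))
E
python3 a.py
```

```text
scene stand 0.84 [313. 319.] 5655 med [0.78  0.046 0.012] lo [ 0.599 -0.017  0.006] hi [0.839 0.114 0.406]
scene dock 0.68 [163. 282.] 401 med [ 0.622 -0.364  0.061] lo [ 0.589 -0.386  0.005] hi [ 0.63  -0.348  0.08 ]
scene dock 0.67 [200. 267.] 739 med [ 0.562 -0.261  0.026] lo [ 0.521 -0.315  0.001] hi [ 0.586 -0.228  0.064]
scene scale 0.86 [197. 252.] 301 med [ 0.551 -0.271  0.112] lo [ 0.534 -0.292  0.072] hi [ 0.56  -0.253  0.137]
scene tray 0.63 [412. 270.] 5375 med [0.523 0.348 0.004] lo [ 0.351  0.232 -0.001] hi [0.662 0.471 0.07 ]
scene tray_grip 0.76 [413. 271.] 5312 med [0.522 0.349 0.004] lo [ 0.353  0.234 -0.001] hi [0.662 0.472 0.07 ]
scene tray_grip 0.37 [330. 230.] 402 med [0.386 0.116 0.027] lo [0.298 0.087 0.01 ] hi [0.412 0.161 0.05 ]
scene tray_grip 0.31 [314. 320.] 5640 med [0.78  0.047 0.012] lo [ 0.601 -0.016  0.005] hi [0.838 0.115 0.406]
scene tray_hook 0.58 [414. 270.] 5342 med [0.522 0.349 0.004] lo [ 0.351  0.234 -0.001] hi [0.662 0.471 0.07 ]
scene tray_hook 0.38 [198. 251.] 355 med [ 0.55  -0.27   0.111] lo [ 0.533 -0.294  0.067] hi [ 0.56  -0.251  0.15
[... 4187 characters left out ...]
.378 -0.261  0.026] hi [ 0.415 -0.227  0.052]
top short1 0.43 [304. 227.] 107 med [ 0.401 -0.149  0.045] lo [ 0.383 -0.17   0.024] hi [ 0.42  -0.133  0.052]
top short1 0.21 [343. 190.] 115 med [ 0.533 -0.268  0.128] lo [ 0.52  -0.285  0.07 ] hi [ 0.546 -0.249  0.187]
top tape_roll 0.74 [260. 234.] 262 med [0.374 0.007 0.046] lo [ 0.332 -0.04  -0.004] hi [0.421 0.045 0.054]
top tape_roll 0.29 [390. 199.] 182 med [ 0.502 -0.443  0.072] lo [ 0.483 -0.483 -0.004] hi [ 0.533 -0.426  0.082]
top mug 0.96 [385. 240.] 502 med [ 0.352 -0.442  0.025] lo [ 0.314 -0.471 -0.003] hi [ 0.406 -0.396  0.097]
top stapler 0.68 [185. 254.] 338 med [0.272 0.293 0.041] lo [0.25  0.232 0.005] hi [0.297 0.36  0.054]
```

View pics/scene.png

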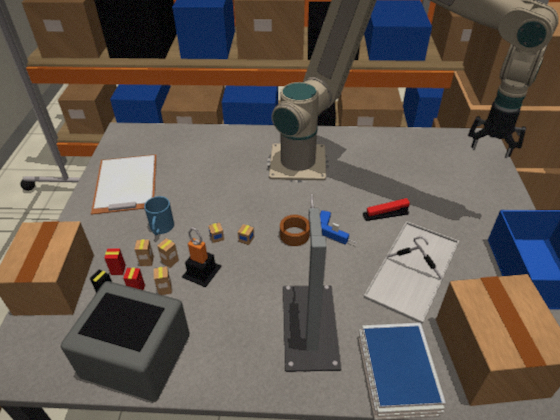

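```bash
python3 - <<'E'
import cv2,numpy as np
s=cv2.imread('pics/scene.png');t=cv2.imread('pics/top.png')
a=cv2.resize(s[195:315,80:280],None,fx=4,fy=4,interpolation=2)[:, :800]
cv2.imwrite('pics/c1.png',a)
cv2.imwrite('pics/c2.png',cv2.resize(t[110:260,100:430],(800,364),interpolation=2))
E
```

```text
(no output)
```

View pics/c1.png

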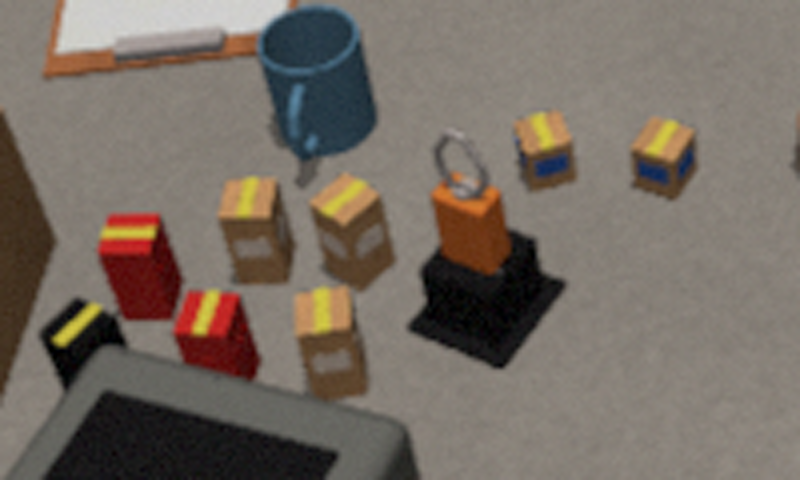

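View pics/c2.png

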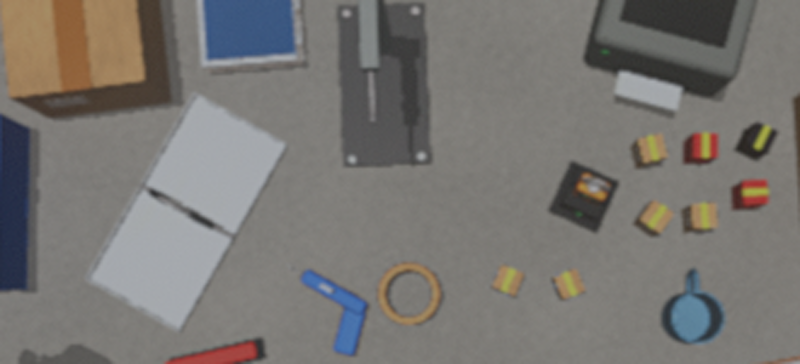

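The scene picture shows the white-label cartons at (143,250), (171,251) and (160,280), and the blue-label ones at (216,235) and (247,235). The red ones at (115,261) and (132,276) and the black one at (104,278) are look-alikes, because they aren't cardboard-coloured. The enlarged crop confirms this, so there are 3 tall and 2 short cartons. The scale is on its dock at (200,255), the tray at (413,270) and the stand at (313,319).

Next come rough poses, then wrist close-ups.

```bash
cat > b.py <<'E'
from h import *
def rect(Q):
    (c,s,a)=cv2.minAreaRect((Q[:,:2]*1000).astype(np.float32)); return np.round(c,1),np.round(s,1),round(a,1)
for n in ('top','scene'):
    d=np.load(n+'.npz'); P=d['P']; x,y,z=P[...,0],P[...,1],P[...,2]; ok=d['depth']>0
    g=d['img'].astype(int).sum(-1)
    def keep(m):
        k,l,st,_=cv2.connectedComponentsWithStats(m.astype(np.uint8)); i=1+np.argmax(st[1:,4]); return l==i
    m=ok&(x>.55)&(x<.9)&(abs(y-.05)<.12)&(z<.03)&(g<270); m=keep(m); print(n,'base',m.sum(),rect(P[m]))
    m=ok&(x>.5)&(x<.9)&(abs(y-.05)<.15)&(z>.33)&(z<.5); Q=P[m]; print('arm',m.sum(),Q.min(0),Q.max(0)); 
    if m.sum()>20:
        A=Q[:,:2]; u=np.linalg.svd(A-A.mean(0))[2][0]; print('dir',u, A.mean(0))
    m=ok&(x>.3)&(x<.7)&(y>.2)&(y<.5)&(g>330); m=keep(m); print('tray',m.sum(),rect(P[m]))
    m=ok&(x>.3)&(x<.7)&(y>.2)&(y<.5)&(z>.05);print('bail',m.sum(),P[m].min(0),P[m].max(0))
    m=ok&(abs(x-.53)<.09)&(abs(y+.268)<.08)&(z<.03)&(g<220); m=keep(m); print('dockfoot',m.sum(),rect(P[m]))
    m=ok&(abs(x-.53)<.09)&(abs(y+.268)<.08)&(z>.125)&(z<.145); print('house top',m.sum(),P[m].min(0),P[m].max(0))
    m=ok&(abs(x-.53)<.09)&(abs(y+.268)<.08)&(z>.15); Q=P[m]; print('loop',m.sum(),Q.min(0),Q.max(0),np.linalg.svd(Q[:,:2]-Q[:,:2].mean(0))[2][0],Q.mean(0))
s=sense();c=capture('wrist'); print(np.round(c['mount'],3),np.round(c['K'],1),s['ee_pos'],s['ft_force'])
def tilt(yaw,a):
    zx=np.array([np.cos(yaw)*np.cos(a),np.sin(yaw)*np.cos(a),-np.sin(a)]); yy=np.array([-np.sin(yaw),np.cos(yaw),0]); 
    return np.c_[np.cross(yy,zx),yy,zx]
for nm,p,yw in (('scale',[.53,-.268,.1],np.deg2rad(-20)),('hook',[.62,.05,.27],0),('tray',[.46,.3,.06],np.deg2rad(60)),('trayhung',[.6,.05,.11],0)):
    for a in (35,45):
        for s in (1,-1):
            R=tilt(yw,np.deg2rad(a)); R[:,:2]*=s; q=inverse_kinematics(p,R); print(nm,a,s,None if q is None else np.round(q,2))
E
python3 b.py
```

```text
top base 1835 (array([713.5,  48.4]), array([263.5, 137.7]), 3.5)
arm 461 [0.58927805 0.03511986 0.33499224] [0.79262449 0.06755533 0.41750112]
dir [-0.99842603 -0.05608447] [0.71660574 0.04889249]
tray 7611 (array([500., 350.]), array([399.9, 299.9]), 0.0)
bail 664 [0.47335916 0.30535224 0.05010052] [0.69985614 0.49989795 0.17977432]
dockfoot 175 (array([ 538. , -272.9]), array([81.2, 86.2]), 67.1)
house top 57 [ 0.51901868 -0.29308514  0.1252772 ] [ 0.55505287 -0.2495026   0.14190108]
loop 22 [ 0.52932119 -0.28817837  0.15477767] [ 0.54677864 -0.25305326  0.19368596] [-0.39756343 -0.91757469] [ 0.53880266 -0.26946713  0.17726586]
scene base 3547 (array([715.1,  46.4]), array([264.6, 139.3]), 3.4)
arm 914 [0.58923196 0.03247763 0.33060005] [0.79653352 0.0668612  0.41233373]
dir [0.99806893 0.06211605] [0.74881148 0.04832507]
tray 8286 (array([500., 350.]), array([399.9, 299.8]), 0.0)
bail 876 [0.47609631 0.30545153 0.05008144] [0.6999948  0.49993892 0.17559735]
dockfoot 389 (array([ 541.3, -277.4]), array([93. , 89.4]), 66.2)
house top 122 [ 0.52145373 -0.29674414  0.12540081] [ 0.5
[... 467 characters left out ...]
one
scale 45 1 [-0.72 -0.04 -0.94 -0.08  0.26 -0.27]
scale 45 -1 [-0.72 -0.04 -0.94 -0.08  0.26  2.88]
hook 35 1 [-0.04 -0.29 -0.83  0.06  0.03 -0.02]
hook 35 -1 [-0.04 -0.29 -0.83  0.06  0.03  3.12]
hook 45 1 [-0.04 -0.24 -0.68  0.35  0.03 -0.03]
hook 45 -1 [-0.04 -0.24 -0.68  0.35  0.03  3.12]
tray 35 1 [ 0.02  0.12 -1.05 -0.25  0.78 -0.76]
tray 35 -1 [ 0.02  0.12 -1.05 -0.25  0.78  2.39]
tray 45 1 [ 0.11  0.04 -0.95  0.05  0.61 -0.77]
tray 45 -1 [ 0.11  0.04 -0.95  0.05  0.61  2.38]
trayhung 35 1 [-0.04  0.01 -1.07 -0.47  0.04 -0.02]
trayhung 35 -1 [-0.04  0.01 -1.07 -0.47  0.04  3.12]
trayhung 45 1 [-0.04 -0.05 -0.93 -0.09  0.03 -0.03]
trayhung 45 -1 [-0.04 -0.05 -0.93 -0.09  0.03  3.11]
```

```bash
cat >> h.py <<'E'
def tilt(yaw,a=np.pi/4):
    zx=np.array([np.cos(yaw)*np.cos(a),np.sin(yaw)*np.cos(a),-np.sin(a)]); yy=np.array([-np.sin(yaw),np.cos(yaw),0.])
    return np.c_[np.cross(yy,zx),yy,zx]
def wview(name):
    s=sense(); pose=(np.array(s['ee_pos']),np.array(s['eef_rot'])); c=capture('wrist'); save(c,name); P=cloud(c,pose)
    np.savez(name+'.npz',P=P,p=pose[0],R=pose[1],**c); return c,P,pose
def loc(P,o,yaw):
    R=np.array([[np.cos(yaw),-np.sin(yaw),0],[np.sin(yaw),np.cos(yaw),0],[0,0,1]]); return (P-np.array(o))@R
def glob(p,o,yaw):
    R=np.array([[np.cos(yaw),-np.sin(yaw),0],[np.sin(yaw),np.cos(yaw),0],[0,0,1]]); return R@np.array(p)+np.array(o)
E
cat > c.py <<'E'
from h import *
yw=np.deg2rad(3.5); R=tilt(yw)
movep(glob([-.16,0,.42],[.614,.0413,0],yw),R); hold(.3)
c,P,pose=wview('whook'); print(proj(c,[.614,.0413,.355],pose))
L=loc(P,[.614,.0413,0],yw); ok=(c['depth']>0)
m=ok&(abs(L[...,1])<.04)&(L[...,2]>.3)&(L[...,0]>-.04)&(L[...,0]<.2); Q=L[m]
print(m.sum(),Q.min(0),Q.max(0))
for x0 in np.arange(-.03,.1,.01):
    q=Q[abs(Q[:,0]-x0)<.005]
    if len(q): print(round(x0,3),len(q),q.mean(0).round(4),q[:,1:].min(0).round(4),q[:,1:].max(0).round(4))
ys=np.deg2rad(-23); o=[.541,-.27,.065]
R=tilt(ys); movep(glob([-.006,0,.03],o,ys)-R[:,2]*.12,R); hold(.3)
c,P,pose=wview('wscale'); L=loc(P,o,ys); ok=c['depth']>0
im=c['img'].astype(int); orange=ok&(im[...,0]>im[...,2]*2)&(im[...,0]>60)&(np.abs(L)<.12).all(-1)
Q=L[orange]; print('orange',len(Q),np.percentile(Q,[1,5,50,95,99],0).round(4))
f=Q[(Q[:,2]>.01)&(Q[:,2]<.055)]; print('front',np.median(f,0),np.polyfit(f[:,1],f[:,0],1))
m=ok&(abs(L[...,0])<.05)&(abs(L[...,1])<.05)&(L[...,2]>.08)&(L[...,2]<.14); q=L[m];print('loop',len(q),q.mean(0),q.min(0),q.max(0),np.polyfit(q[:,1],q[:,0],1))
E
python3 c.py
```

```text
[281.17345012 244.82379173]
1300 [-0.0273756  -0.01662151  0.30006934] [0.16828784 0.01281686 0.41136523]
-0.03 21 [-0.0262 -0.0027  0.3652] [-0.0047  0.3623] [-2.000e-04  3.677e-01]
-0.02 13 [-0.022  -0.0025  0.3607] [-0.0048  0.357 ] [-2.000e-04  3.679e-01]
0.0 8 [ 0.0029 -0.0023  0.357 ] [-0.0051  0.3562] [-2.00e-04  3.58e-01]
0.01 31 [ 0.0096 -0.0028  0.3596] [-0.0052  0.3566] [-2.000e-04  3.626e-01]
0.02 27 [ 0.0198 -0.0026  0.3633] [-0.0053  0.3605] [-2.000e-04  3.657e-01]
0.03 26 [ 0.0301 -0.0029  0.3666] [-0.0054  0.3634] [-2.00e-04  3.69e-01]
0.04 306 [ 0.0384 -0.0024  0.3751] [-0.0145  0.3624] [0.009  0.3854]
0.05 46 [ 0.05   -0.0021  0.3847] [-0.0134  0.3828] [0.0091 0.3853]
0.06 37 [ 0.0605 -0.0019  0.3847] [-0.0138  0.3828] [0.0092 0.3854]
0.07 34 [ 0.0702 -0.0029  0.3847] [-0.014   0.3823] [0.0095 0.3854]
0.08 31 [ 0.0803 -0.0022  0.3848] [-0.0142  0.3822] [0.0082 0.3854]
0.09 31 [ 0.0908 -0.002   0.3849] [-0.0131  0.3839] [0.0084 0.3853]
orange 3222 [[-0.0153 -0.1191 -0.0558]
 [-0.0147 -0.1156 -0.0442]
 [-0.0124 -0.0234  0.0139]
 [ 0.0961  0.0116  0.0654]
 [ 0.108   0.0139  0.066 ]]
front [-0.01319996 -0.02141606  0.01680467] [-0.38716479 -0.00795566]
loop 714 [-0.00204416 -0.00744078  0.10477875] [-0.00421967 -0.02911044  0.08004318] [0.00156468 0.01388235 0.12557243] [ 0.01156225 -0.00195813]
```

```bash
python3 -c "
import cv2,numpy as np
a=cv2.imread('pics/whook.png');b=cv2.imread('pics/wscale.png')
cv2.imwrite('pics/v1.png',cv2.resize(np.hstack([a,b]),(800,300)))"
```

```text
(no output)
```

View pics/v1.png

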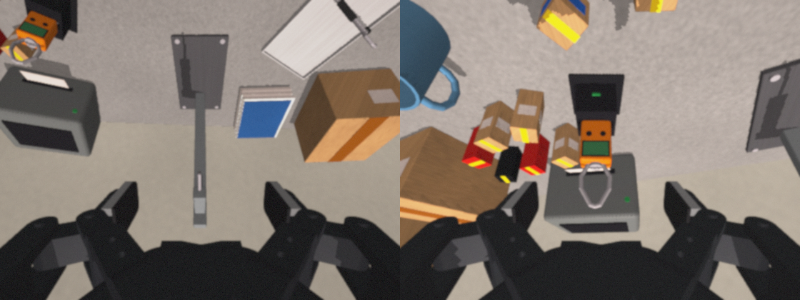

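The hook shows at (200,215) in the left half and the scale and its loop at (596,150) in the right half. The nearest carton clears a part-opened gripper. Grasping the scale now.

```bash
cat >> h.py <<'E'
YS=np.deg2rad(3.4); SO=glob([-.0015,-.0026,0],[.614,.0413,0],np.deg2rad(3.5))
E
cat > d.py <<'E'
from h import *
ys=np.deg2rad(-23.7); o=glob([.0005,-.0076,-.002],[.541,-.27,.065],np.deg2rad(-23)); R=tilt(ys)
g=glob([-.006,0,.03],o,ys)+R[:,2]*.022
command_gripper(.064,40); move_linear(g-R[:,2]*.10,R); move_linear(g,R,.08)
command_gripper(.03,60); s=sense(); print('grip',s['width'],s['grip_force'],o)
move_linear(g+[0,0,.10],R,.1); s=sense(); print(s['width'],s['grip_force'],s['ft_force'])
# target: same relation in stand frame
rel=loc(g-np.array([0,0,0]),o,ys)   # tcp in scale frame
np.save('rel.npy',rel)
R2=tilt(YS); tgt=glob([-.09,0,.355-.122+.022],SO,YS); 
movep(g+[-.08,.12,.2],tilt(ys/2)); movep(glob(rel,tgt,YS),R2); hold(.4)
c,P,pose=wview('wpre'); L=loc(P,tgt,YS); m=(c['depth']>0)&(abs(L[...,0])<.03)&(abs(L[...,1])<.04)&(L[...,2]>.075)&(L[...,2]<.15); q=L[m]
print('loop rel',len(q),q.mean(0),q.min(0),q.max(0),'x/y',np.polyfit(q[:,1],q[:,0],1),'x/z',np.polyfit(q[:,2],q[:,0],1), sense()['ft_force'])
E
python3 d.py
```

```text
grip 0.040932416847014805 59.886540232691914 [ 0.5384907 -0.2771912  0.063    ]
0.0409348486960974 60.70401077158749 [ 0.21990093 -0.39113556 -2.76530721]d.py:13: RuntimeWarning: Mean of empty slice.
  print('loop rel',len(q),q.mean(0),q.min(0),q.max(0),'x/y',np.polyfit(q[:,1],q[:,0],1),'x/z',np.polyfit(q[:,2],q[:,0],1), sense()['ft_force'])
  ret = um.true_divide(
Traceback (most recent call last):
  File "d.py", line 13, in <module>
    print('loop rel',len(q),q.mean(0),q.min(0),q.max(0),'x/y',np.polyfit(q[:,1],q[:,0],1),'x/z',np.polyfit(q[:,2],q[:,0],1), sense()['ft_force'])
                                      ~~~~~^^^
ValueError: zero-size array to reduction operation minimum which has no identity
```

View pics/wpre.png

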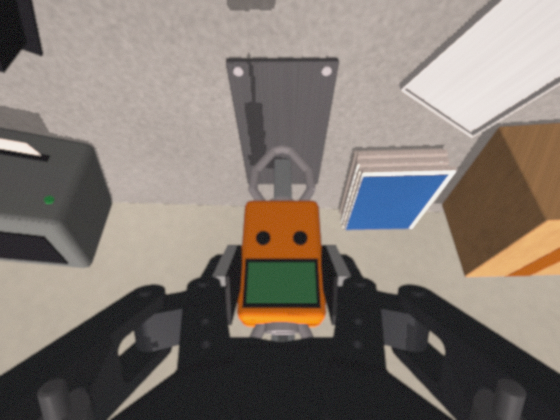

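In this upside-down wrist view the housing is at (282,260), the lower loop at (282,165) and the upper loop at (282,330), partly hidden by the gripper. The scale is held square. I'll check its offset from the lower loop and the housing.

```bash
cat > e.py <<'E'
from h import *
d=np.load('wpre.npz'); P=d['P']; tgt=glob([-.09,0,.355-.122+.022],SO,YS); L=loc(P,tgt,YS); ok=d['depth']>0
m=ok&(abs(L[...,0])<.03)&(abs(L[...,1])<.04)&(L[...,2]>-.07)&(L[...,2]<.15);q=L[m]; print(len(q),q.min(0),q.max(0), d['depth'][330,282],d['depth'][340,282],d['depth'][280,282], d['depth'][215,282])
l=q[q[:,2]<-.01]; print('low',l.mean(0),l.min(0),l.max(0),'x/y',np.polyfit(l[:,1],l[:,0],1),'x/z',np.polyfit(l[:,2],l[:,0],1))
u=q[(q[:,2]>.005)&(q[:,2]<.06)]; 
if len(u): print('front',len(u),np.median(u,0),u.min(0),u.max(0),'x/z',np.polyfit(u[:,2],u[:,0],1),np.polyfit(u[:,1],u[:,0],1))
s=capture('scene'); P=cloud(s); L=loc(P,tgt,YS); m=(s['depth']>0)&(abs(L[...,0])<.03)&(abs(L[...,1])<.04)&(L[...,2]>.075)&(L[...,2]<.15);q=L[m]
print('scene loop',len(q),q.mean(0),q.min(0),q.max(0))
cv2.imwrite('pics/s2.png',cv2.resize(s['img'][100:260,200:400,::-1],None,fx=4,fy=3.75,interpolation=2))
E
python3 e.py
```

```text
12734 [-0.02997858 -0.03529415 -0.05098117] [0.01072238 0.03291202 0.07353499] 0.14134602 0.35140547 0.0 0.1659978
low [-0.00379392 -0.00072453 -0.03102013] [-0.00585393 -0.02250909 -0.05098117] [-0.00019664  0.02077877 -0.0100251 ] x/y [-0.00215663 -0.00379548] x/z [ 0.01380307 -0.00336575]
front 8574 [-0.0148377  -0.00090299  0.03732338] [-0.02997858 -0.03529415  0.00503767] [-0.00990969  0.03291202  0.05999442] x/z [-0.03409021 -0.01438375] [-0.00469231 -0.01560264]
scene loop 97 [0.00461519 0.00156128 0.1022794 ] [ 0.00031633 -0.01974148  0.07646715] [0.00826273 0.02315712 0.12650592]
```

View pics/s2.png

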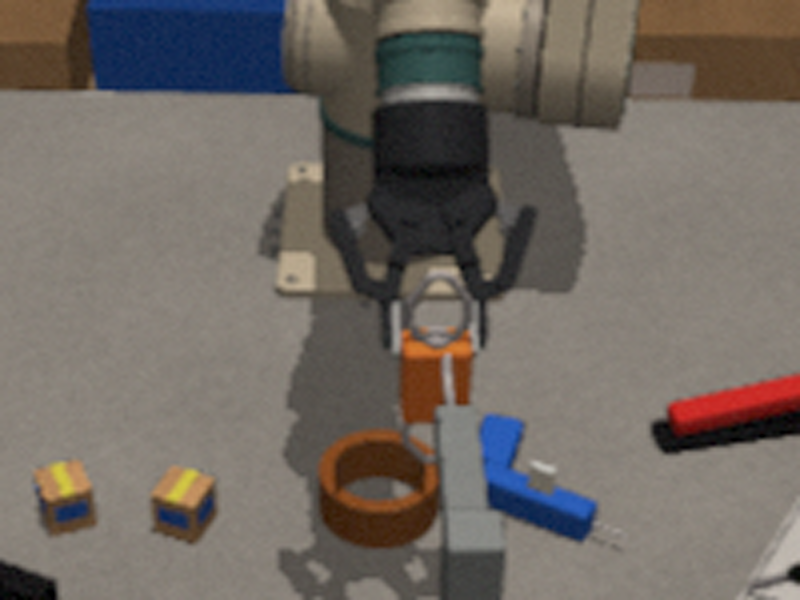

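Offsets in hand are within 2 mm. The orange scale and its upper loop are clear at (435,320), facing the hook. Hooking it on now.

```bash
cat > f.py <<'E'
from h import *
rel=np.load('rel.npy'); R=tilt(YS)
def at(x,z,v): 
    move_linear(glob(rel,glob([x,0,.355-.122+z],SO,YS),YS),R,v); s=sense(); print(x,z,np.round(s['ft_force'],2)); return s['ft_force']
f0=at(-.035,.019,.08); at(-.012,.019,.04); at(0,.008,.03)
for z in (.005,.003,.001,-.001,-.003):
    f=at(0,z,.02)
    if f[2]-f0[2]>2: break
hold(.3); command_gripper(.060); hold(.2)
s=sense(); p=np.array(s['ee_pos']); move_linear(p-R[:,2]*.09,R,.08); hold(1.0); print(sense()['time'])
c,P,pose=wview('whung'); s=capture('scene'); P=cloud(s); np.savez('s3.npz',P=P,**s)
im=np.hstack([cv2.resize(c['img'],(400,300)),cv2.resize(s['img'][100:280,220:400],(400,300),interpolation=2)]); cv2.imwrite('pics/v3.png',im[:,:,::-1])
E
python3 f.py
```

```text
-0.035 0.019 [ 0.08  0.33 -1.97]
-0.012 0.019 [ 1.01 -0.82 -2.61]
0 0.008 [-0.08 -0.2  -2.36]
0 0.005 [ 0.11  0.38 -2.65]
0 0.003 [ 0.39 -0.34 -2.01]
0 0.001 [0.07 0.3  0.74]
17.6167
```

View pics/v3.png

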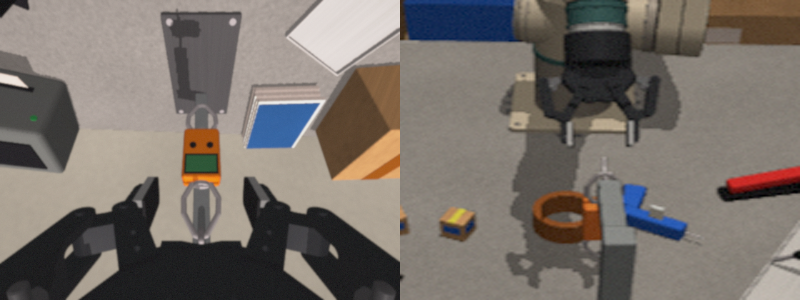

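The scale hangs on the hook, with its housing at (202,150) in the left half. Now I'll measure the lower loop and look at the tray.

```bash
cat > g.py <<'E'
from h import *
d=np.load('whung.npz'); L=loc(d['P'],SO,YS); ok=d['depth']>0
for nm,a,b in (('low',.175,.225),('up',.31,.37)):
    m=ok&(abs(L[...,0])<.012)&(abs(L[...,1])<.04)&(L[...,2]>a)&(L[...,2]<b); l=L[m]; print(nm,len(l),l.mean(0).round(4),l.min(0).round(4),l.max(0).round(4),'x/y',np.polyfit(l[:,1],l[:,0],1))
# tray
p=np.array(sense()['ee_pos']); move_linear(p+[-.08,0,.05])
yw=np.deg2rad(62); D=np.array([.5,.357])
a=np.deg2rad(75); R=tilt(yw,a); 
movep([.44,.27,.30],R); hold(.3)
c,P,pose=wview('wtray'); ok=c['depth']>0; im=c['img'].astype(int)
z=P[...,2]; x=P[...,0]; y=P[...,1]
m=ok&(im.min(-1)>120)&(im.max(-1)-im.min(-1)<30)&(z<.03)&(x>.3)&(x<.72)&(y>.15)&(y<.55)
k,l,st,_=cv2.connectedComponentsWithStats(m.astype(np.uint8)); m=l==1+np.argmax(st[1:,4]); Q=P[m]
r=cv2.minAreaRect((Q[:,:2]*1000).astype(np.float32)); print(m.sum(),r)
q=P[ok&(z>.04)&(z<.2)&(np.hypot(x-.5,y-.357)<.13)]; print(len(q),q.min(0),q.max(0))
C=q.mean(0); U=np.linalg.svd(q[:,:2]-C[:2])[2][0]; print('bail dir',np.rad2deg(np.arctan2(U[1],U[0])),C)
E
python3 g.py; ls pics
```

```text
low 495 [-0.0011  0.0011  0.2038] [-0.0033 -0.0207  0.184 ] [0.0028 0.0224 0.2249] x/y [-0.01826759 -0.00111461]
up 1220 [-2.200e-03 -3.000e-04  3.371e-01] [-0.0119 -0.0216  0.31  ] [0.002  0.0212 0.3611] x/y [-0.01823252 -0.00222787]
48913 ((509.98992919921875, 349.98193359375), (419.9195556640625, 399.9891357421875), 0.006551455240696669)
560 [0.46973327 0.29850479 0.04018418] [0.52724104 0.40246017 0.14214048]
bail dir 63.6219961460574 [0.49049299 0.33297702 0.08703837]
c1.png
c2.png
s2.png
scene.png
top.png
v1.png
v3.png
whook.png
whung.png
wpre.png
wscale.png
wtray.png
```

View pics/wtray.png

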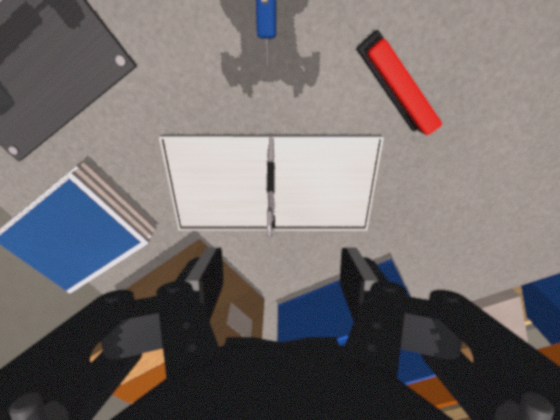

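The tray's rim corners are at (162,136), (382,136), (368,231) and (178,231). The bail runs along column 270, with the near grip at (270,175). Next: fit the pose and check the hook's direction.

```bash
cat > g2.py <<'E'
from h import *
d=np.load('wtray.npz'); P=d['P']; im=d['img'].astype(int); pose=(d['p'],d['R'])
m=(im.min(-1)>165); m[:128]=0;m[240:]=0;m[:,:155]=0;m[:,390:]=0
k,l,st,_=cv2.connectedComponentsWithStats(cv2.morphologyEx(m.astype(np.uint8),cv2.MORPH_CLOSE,np.ones((7,7)))); m=l==1+np.argmax(st[1:,4])
# rim corners: quad of mask -> rays to z=.012
cnt=max(cv2.findContours(m.astype(np.uint8),0,1)[0],key=cv2.contourArea); e=.02
q=cv2.approxPolyDP(cv2.convexHull(cnt),e*cv2.arcLength(cnt,True),True)[:,0]; print(q.tolist())
M=d['mount']; K=d['K']
def ray(uv,z):
    v=np.array([(uv[0]-K[0,2])/K[0,0],(uv[1]-K[1,2])/K[1,1],1]); w=d['R']@(M[:3,:3]@v); o=d['R']@M[:3,3]+d['p']; return o+w*(z-o[2])/w[2]
C=np.array([ray(u,.012) for u in q]); print(C.round(4)); print('centre',C.mean(0)); 
for i in range(4): e=C[(i+1)%4]-C[i]; print(np.linalg.norm(e),np.rad2deg(np.arctan2(e[1],e[0])))
ok=d['depth']>0; yw=np.deg2rad(62.5); o=C.mean(0)*[1,1,0]; L=loc(P,o,yw)
m=ok&(abs(L[...,0])<.09)&(abs(L[...,1])<.03)&(L[...,2]>.03); b=L[m]
for zz in np.arange(.03,.15,.01):
    t=b[abs(b[:,2]-zz)<.005]; 
    for s in (t[t[:,0]<0],t[t[:,0]>0]):
        if len(s): print(round(zz,3),len(s),s.mean(0).round(4),s[:,:2].min(0).round(4),s[:,:2].max(0).round(4))
E
python3 g2.py
```

```text
[[383, 137], [366, 230], [178, 229], [159, 137]]
[[0.3117 0.3574 0.012 ]
 [0.3925 0.5064 0.012 ]
 [0.6908 0.3448 0.012 ]
 [0.6112 0.1975 0.012 ]]
centre [0.50158109 0.3515236  0.012     ]
0.16957452227728223 61.526384462245076
0.3392472923467826 -28.445577205858303
0.16746955694248541 -118.37554575554209
0.3395414955831557 151.909644197462
0.03 22 [-0.0665  0.0015  0.0323] [-0.07   -0.0015] [-0.0636  0.0045]
0.04 33 [-0.0605  0.0016  0.039 ] [-0.0659 -0.0014] [-0.0568  0.0045]
0.05 55 [-0.0541  0.0011  0.0505] [-0.0579 -0.0042] [-0.0497  0.0061]
0.05 4 [0.0549 0.0028 0.0507] [0.0515 0.0003] [0.0564 0.0054]
0.06 73 [-0.0456  0.001   0.0599] [-0.0515 -0.0041] [-0.0399  0.0061]
0.06 8 [0.0457 0.0032 0.0602] [0.0413 0.0006] [0.0501 0.0058]
0.07 74 [-0.0353  0.0012  0.0701] [-0.0418 -0.0043] [-0.0192  0.0061]
0.07 15 [0.0278 0.0052 0.0711] [0.0185 0.0013] [0.0377 0.0063]
0.08 84 [-0.0244  0.0012  0.0792] [-0.0324 -0.004 ] [-0.0145  0.0061]
0.08 16 [0.026  0.0035 0.0779] [0.0172 0.0017] [0.0311 0.0049]
0.09 53 [-0.0124  0.0012  0.0898] [-0.0185 -0.0025] [-0.0043  0.0045]
0.09 5 [0.0131 0.0031 0.0892] [0.0096 0.0023] [0.018 0.004]
0.1 6 [-0.0053  0.0034  0.0978] [-0.0077  0.0032] [-0.0034  0.0045]
0.1 5 [0.0028 0.0036 0.0988] [0.0003 0.003 ] [0.0053 0.0044]
0.11 2 [-0.0066  0.0035  0.1056] [-0.0073  0.0035] [-0.0059  0.0035]
0.12 17 [-0.0201  0.0007  0.1198] [-0.021  -0.0023] [-0.0181  0.003 ]
0.13 50 [-0.0158  0.0006  0.1302] [-0.0209 -0.0021] [-0.0098  0.0031]
0.13 7 [0.015  0.0006 0.1333] [ 0.0121 -0.0017] [0.018  0.0025]
0.14 49 [-0.0061  0.0005  0.1386] [-0.0116 -0.0021] [-0.0007  0.0031]
0.14 25 [0.0048 0.0004 0.1395] [ 0.     -0.0026] [0.0111 0.003 ]
```

```bash
cat > i.py <<'E'
from h import *
yt=np.deg2rad(61.6); o=glob([0,.0005,0],[.5016,.3515,0],yt); R=tilt(yt)
rel=np.array([-.038,0,.057])+tilt(0)[:,2]*.019; np.save('relt.npy',rel)
def pose(x,y,z,yaw): return glob(rel,[x,y,z],yaw),tilt(yaw)
g,_=pose(*o,yt)
W1=pose(.46,.20,.12,np.deg2rad(32)); w=glob([-.12,0,.12],SO,YS); W2=pose(*w,YS)
print([inverse_kinematics(*q) is not None for q in ((g,R),(g+[0,0,.12],R),W1,W2)])
command_gripper(.045,110); movep(g-R[:,2]*.09,R); move_linear(g,R,.08); command_gripper(0,110)
s=sense(); print(s['width'],s['grip_force'],s['ft_force'],s['time'])
move_linear(g+[0,0,.03],R,.05); hold(.3); s=sense(); print(s['width'],s['ft_force'],s['wrist_torque'])
move_linear(g+[0,0,.12],R,.08); move_linear(*W1,.1); move_linear(*W2,.1); hold(.5)
s=sense(); print(s['width'],s['ft_force'],s['wrist_torque'],s['time'])
c,P,_=wview('wt2'); 
S=capture('scene'); Ps=cloud(S); np.savez('s4.npz',P=Ps,**S)
for nm,C,Q in (('w',c,P),('s',S,Ps)):
    L=loc(Q,w,YS); ok=C['depth']>0
    m=ok&(abs(L[...,0])<.03)&(abs(L[...,1])<.02)&(L[...,2]>.105)&(L[...,2]<.16); q=L[m]
    if len(q): print(nm,'hook',len(q),q.mean(0).round(4),q.min(0).round(4),q.max(0).round(4))
    m=ok&(abs(L[...,0])<.075)&(abs(L[...,1])<.16)&(abs(L[...,1])>.03)&(abs(L[...,2])<.04); q=L[m]
    if len(q)>20: print(nm,'floor',len(q),np.linalg.lstsq(np.c_[q[:,:2],np.ones(len(q))],q[:,2],rcond=None)[0].round(4))
im=np.hstack([cv2.resize(c['img'],(400,300)),cv2.resize(S['img'][120:300,220:460],(400,300),interpolation=2)]); cv2.imwrite('pics/v4.png',im[:,:,::-1])
E
python3 i.py
```

```text
[True, True, True, True]
3.345335181563468e-05 0.0 [-0.64113162 -0.59827413 -0.48276508] 22.7333
0.00010577780254572367 [-0.04190089  0.66777859  0.058233  ] [-0.64213508  0.32800679  0.02177165]
0.00023263918541057544 [ 1.50374986  0.16059538 -0.52081263] [-0.03944504  0.67669399  0.01234156] 28.975
```

View pics/v4.png

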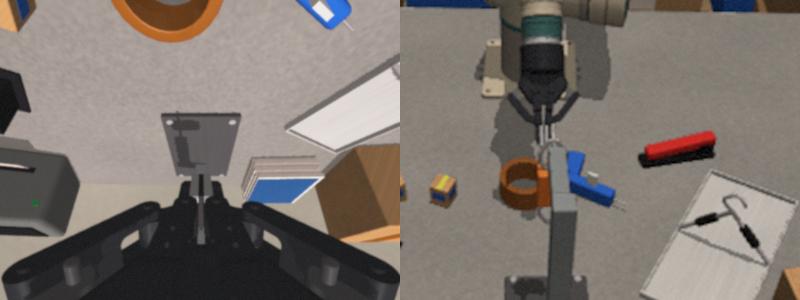

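The grasp closed on nothing: the tray is still on the bench at (735,225) in the right half. I'll re-measure it and look again at the grasp pose before closing.

```bash
sed -e "s/wtray.npz/wtray2.npz/" g2.py > g3.py; cat > j.py <<'E'
from h import *
p=np.array(sense()['ee_pos']); move_linear(p+[-.03,.05,.12],None,.15)
movep([.44,.27,.30],tilt(np.deg2rad(62),np.deg2rad(75))); hold(.2); wview('wtray2')
E
python3 j.py; python3 g3.py | head -12
cat > k.py <<'E'
from h import *
yt=np.deg2rad(61.6); o=glob([0,.0005,0],[.5016,.3515,0],yt); R=tilt(yt); rel=np.load('relt.npy'); g=glob(rel,o,yt)
command_gripper(.045,110); movep(g-R[:,2]*.09,R); move_linear(g-R[:,2]*.03,R,.08); hold(.2); s=sense(); print(s['ee_pos'],g-R[:,2]*.03,s['width'])
c,P,pose=wview('wg'); 
for q in ([-.038,0,.057],[0,0,.135],[-.082,0,.012]): print(proj(c,glob(q,o,yt),pose))
L=loc(P,o,yt); m=(c['depth']>0)&(abs(L[...,1])<.02)&(L[...,0]<0)&(L[...,0]>-.08)&(L[...,2]>.03)&(L[...,2]<.095)
b=L[m]; T=(b-np.array([-.038,0,.057])); al=T@np.array([.707,0,-.707]); b=b[abs(al)<.03]; print(len(b))
for zz in np.arange(.03,.1,.01):
    t=b[abs(b[:,2]-zz)<.005]
    if len(t): print(round(zz,2),len(t),t.mean(0).round(4),t.min(0).round(4),t.max(0).round(4))
E
python3 k.py
```

```text
[[382, 138], [366, 231], [177, 230], [158, 138]]
[[0.3121 0.3573 0.012 ]
 [0.3917 0.5072 0.012 ]
 [0.6912 0.3446 0.012 ]
 [0.6114 0.1973 0.012 ]]
centre [0.50160788 0.35157874 0.012     ]
0.1697518418770883 62.020565389701154
0.3407937066539009 -28.494594388841097
0.16751671331877338 -118.47613813045383
0.3393287258382987 151.88165348780407
0.03 23 [-0.0664  0.0011  0.0322] [-0.0703 -0.0019] [-0.0635  0.0042]
0.04 32 [-0.0605  0.0013  0.0391] [-0.0657 -0.0018] [-0.057   0.0042]
[0.47966093 0.311296   0.06525858] [0.47938697 0.31146911 0.06477817] 0.04477059742408395
[280.8779541  232.43052914]
[280.87975004 366.47420602]
[280.83689558 135.43306711]
2012
0.03 140 [-0.0661 -0.0005  0.0326] [-0.0713 -0.0044  0.0301] [-0.0604  0.0033  0.035 ]
0.04 254 [-0.0595 -0.0006  0.0396] [-0.0657 -0.0065  0.035 ] [-0.05    0.0054  0.0448]
0.05 367 [-0.0546 -0.0005  0.0504] [-0.0591 -0.0063  0.0451] [-0.0484  0.0052  0.055 ]
0.06 383 [-0.0457 -0.0006  0.0601] [-0.0519 -0.0064  0.0551] [-0.0383  0.0053  0.065 ]
0.07 363 [-0.0366 -0.0005  0.0699] [-0.0426 -0.0065  0.065 ] [-0.0303  0.0054  0.0749]
0.08 299 [-0.0251 -0.0003  0.0793] [-0.0335 -0.0059  0.075 ] [-0.013   0.0054  0.085 ]
0.09 206 [-0.0131 -0.0005  0.0899] [-0.0195 -0.0041  0.0851] [-0.006   0.0036  0.0949]
```

View pics/wg.png

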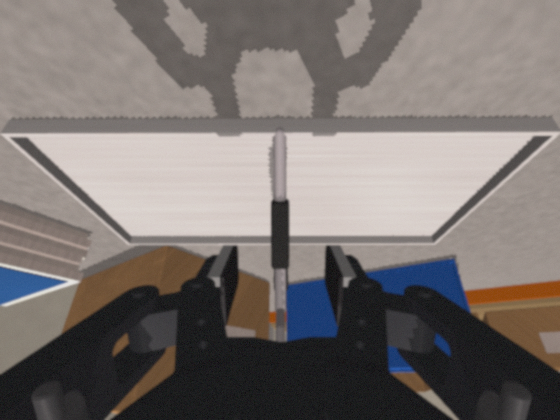

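The near rubber grip sits centred between the fingers at (280,232). Now I'll advance, check the reached pose, and close in steps.

```bash
cat > l.py <<'E'
from h import *
yt=np.deg2rad(61.6); o=glob([0,.0005,0],[.5016,.3515,0],yt); R=tilt(yt); rel=np.load('relt.npy'); g=glob(rel,o,yt)
move_linear(g,R,.06); hold(.3); s=sense(); print(s['ee_pos'],g,s['ft_force'])
c,P,pose=wview('wg2')
for w in (.03,.02,.015,.010,.006):
    command_gripper(w,60); s=sense(); print(w,s['width'],s['grip_force'],np.round(s['ft_force'],2))
    if s['width']-w>.002: break
wview('wg3')
E
python3 l.py; python3 -c "
import cv2,numpy as np
cv2.imwrite('pics/v5.png',np.hstack([cv2.resize(cv2.imread('pics/%s.png'%n),(400,300)) for n in ('wg2','wg3')]))"
```

```text
[0.48967865 0.33001683 0.04388735] [0.48947648 0.33012927 0.04356497] [-0.56353832 -0.5851517  -0.36381189]
0.03 0.029837316626554714 0.0 [-0.18 -0.17  0.06]
0.02 0.019729069008687972 0.0 [-0.41  0.26  0.21]
0.015 0.014930446021376817 0.0 [ 1.1  -0.69  0.39]
0.01 0.00977587713050401 0.0 [-0.01  0.8  -0.45]
0.006 0.006080204928284106 0.0 [-0.26 -0.27  0.54]
```

View pics/v5.png

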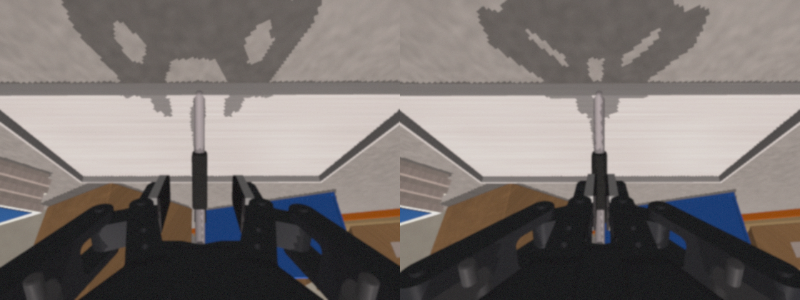

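```bash
python3 - <<'E'
from h import *
for n in ('wg2','wg3'):
    d=np.load(n+'.npz'); L=(d['P']-d['p'])@d['R']; ok=d['depth']>0
    print(n,'min depth',d['depth'][ok].min())
    for u in range(215,350,8):
        print(u,end=' ')
        for v in (215,235,255,275,290,305): 
            print(tuple((L[v,u]*1000).round(0).astype(int)) if ok[v,u] else '-',end=' ')
        print()
E
```

```text
wg2 min depth 0.05000087
215 (np.int64(-1), np.int64(-54), np.int64(57)) (np.int64(-28), np.int64(-61), np.int64(84)) (np.int64(7), np.int64(-32), np.int64(-40)) (np.int64(11), np.int64(-26), np.int64(-69)) (np.int64(12), np.int64(-23), np.int64(-82)) (np.int64(17), np.int64(-19), np.int64(-99)) 
223 (np.int64(-1), np.int64(-48), np.int64(58)) (np.int64(-28), np.int64(-54), np.int64(85)) (np.int64(11), np.int64(-26), np.int64(-50)) (np.int64(11), np.int64(-22), np.int64(-70)) (np.int64(5), np.int64(-22), np.int64(-71)) (np.int64(-1), np.int64(-23), np.int64(-72)) 
231 (np.int64(-1), np.int64(-41), np.int64(57)) (np.int64(-27), np.int64(-46), np.int64(83)) (np.int64(11), np.int64(-23), np.int64(-50)) (np.int64(3), np.int64(-22), np.int64(-55)) (np.int64(-2), np.int64(-22), np.int64(-59)) (np.int64(-10), np.int64(-22), np.int64(-58)) 
239 (np.int64(-1), np.int64(-34), np.int64(58)) (np.int64(-28), np.int64(-39), np.int64(84)) (np.int64(-54), np.int64(-42), np.int64(97)) (np.int64(-119), np.int64(-56), np.int64(180)) (np.int64(-148), np.int64(-58), np.int64(192)) (np.int64(-163), np.int
[... 7477 characters left out ...]
.int64(46), np.int64(96)) (np.int64(-117), np.int64(61), np.int64(176)) (np.int64(12), np.int64(17), np.int64(-82)) (np.int64(17), np.int64(14), np.int64(-100)) 
335 (np.int64(0), np.int64(44), np.int64(55)) (np.int64(-27), np.int64(51), np.int64(83)) (np.int64(-53), np.int64(54), np.int64(96)) (np.int64(-118), np.int64(72), np.int64(178)) (np.int64(7), np.int64(21), np.int64(-74)) (np.int64(17), np.int64(16), np.int64(-99)) 
343 (np.int64(-1), np.int64(51), np.int64(58)) (np.int64(-27), np.int64(58), np.int64(83)) (np.int64(-54), np.int64(62), np.int64(97)) (np.int64(-117), np.int64(82), np.int64(177)) (np.int64(-160), np.int64(92), np.int64(213)) (np.int64(16), np.int64(19), np.int64(-98))
```

The cloud puts the closed fingertips about 36–40 mm short of the reported TCP, and the rubber grip at −26 mm. I'll check this against the scene camera before compensating.

```bash
python3 - <<'E'
from h import *
d=np.load('scene.npz'); P=d['P']; m=(d['depth']>0)&(np.hypot(P[...,0]-.247,P[...,1]-.574)<.1)&(P[...,2]>.1)&(P[...,2]<.45); q=P[m]
print('start tips z min (TCP .201, open)',len(q),np.percentile(q[:,2],[0,1,5]).round(3))
s=sense(); print(s['width'],s['ee_pos'])
S=capture('scene'); P=cloud(S); L=(P-np.array(s['ee_pos']))@np.array(s['eef_rot'])
m=(S['depth']>0)&(abs(L[...,1])<.03)&(abs(L[...,0])<.016)&(L[...,2]>-.1)&(L[...,2]<.02); q=L[m]; print(len(q)); print(np.histogram(q[:,2],bins=np.arange(-.1,.021,.01)))
d=np.load('wpre.npz'); im=d['img']; L=(d['P']-d['p'])@d['R']; ok=d['depth']>0
m=ok&(abs(abs(L[...,1])-.03)<.012)&(abs(L[...,0])<.02)&(L[...,2]>-.12)&(L[...,2]<.02)&(im.max(-1)<110); print('scale grasp fingers z', np.percentile(L[m][:,2],[50,90,97,99.5]).round(4))
E
```

```text
start tips z min (TCP .201, open) 1821 [0.241 0.254 0.278]
0.005962278685316574 [0.48945037 0.33012502 0.04353687]
285
(array([27, 36, 45, 30, 38, 32, 26, 25, 25,  1,  0,  0]), array([-1.00000000e-01, -9.00000000e-02, -8.00000000e-02, -7.00000000e-02,
       -6.00000000e-02, -5.00000000e-02, -4.00000000e-02, -3.00000000e-02,
       -2.00000000e-02, -1.00000000e-02, -5.55111512e-17,  1.00000000e-02,
        2.00000000e-02]))
scale grasp fingers z [-0.0868 -0.0526 -0.0423 -0.0357]
```

```bash
python3 - <<'E'
from h import *
for n in ('wg3','wg2','wt2'):
    d=np.load(n+'.npz'); L=(d['P']-d['p'])@d['R']; ok=d['depth']>0; ay=abs(L[...,1])
    lo,hi={'wg3':(.007,.02),'wg2':(.0215,.034),'wt2':(.001,.02)}[n]
    m=ok&(ay>lo)&(ay<hi)&(abs(L[...,0])<.014)&(L[...,2]>-.1)&(L[...,2]<.03); q=L[m]; print(n,len(q),np.sort(q[:,2])[-300::25].round(4))
    print(np.histogram(q[:,2],bins=np.arange(-.1,.031,.01))[0])
E
```

```text
wg3 2481 [-0.0475 -0.047  -0.046  -0.0453 -0.0445 -0.0437 -0.0429 -0.042  -0.0411
 -0.0402 -0.0396 -0.0381]
[  0 853 698 158 395 311  66   0   0   0   0   0   0]
wg2 4752 [-0.0422 -0.0416 -0.0413 -0.0408 -0.0404 -0.0401 -0.0394 -0.0389 -0.0382
 -0.0373 -0.0364 -0.0351]
[ 131 1126 1026  881  785  633  170    0    0    0    0    0    0]
wt2 4421 [-0.0448 -0.0441 -0.0434 -0.0428 -0.0422 -0.0416 -0.041  -0.0403 -0.0394
 -0.0387 -0.0383 -0.037 ]
[ 223 1331 1292  501  528  427  119    0    0    0    0    0    0]
```

Both cameras agree that the real fingertips are about 36 mm behind the reported TCP. I'll apply a 35 mm compensation and retry, slowly.

```bash
cat > m.py <<'E'
from h import *
D=.035
yt=np.deg2rad(61.6); o=glob([0,0,0],[.5016,.3515,0],yt); R=tilt(yt)
rel=np.array([-.038,0,.057])+tilt(0)[:,2]*(.019+D); np.save('relt.npy',rel)
def pose(x,y,z,yaw): return glob(rel,[x,y,z],yaw),tilt(yaw)
g,_=pose(*o,yt)
W1=pose(.46,.20,.12,np.deg2rad(32)); w=glob([-.12,0,.12],SO,YS); W2=pose(*w,YS)
print([inverse_kinematics(*q) is not None for q in ((g,R),(g+[0,0,.12],R),W1,W2)])
p=np.array(sense()['ee_pos']); move_linear(p-R[:,2]*.04,R,.08); command_gripper(.045,110)
move_linear(g,R,.05); hold(.2); print(sense()['ft_force']); command_gripper(0,110)
s=sense(); print(s['width'],s['grip_force'],s['ft_force'],s['time'])
if s['width']<.006: raise SystemExit('missed')
move_linear(g+[0,0,.03],R,.04); hold(.3); s=sense(); print(s['width'],s['ft_force'],s['wrist_torque'])
move_linear(g+[0,0,.12],R,.08); move_linear(*W1,.1); move_linear(*W2,.1); hold(.5)
s=sense(); print(s['width'],s['ft_force'],s['wrist_torque'],s['time'])
c,P,_=wview('wt3'); 
S=capture('scene'); Ps=cloud(S); np.savez('s4.npz',P=Ps,**S)
for nm,C,Q in (('w',c,P),('s',S,Ps)):
    L=loc(Q,w,YS); ok=C['depth']>0
    m=ok&(abs(L[...,0])<.03)&(abs(L[...,1])<.02)&(L[...,2]>.105)&(L[...,2]<.16); q=L[m]
    if len(q): print(nm,'hook',len(q),q.mean(0).round(4),q.min(0).round(4),q.max(0).round(4))
    m=ok&(abs(L[...,0])<.075)&(abs(L[...,1])<.16)&(abs(L[...,1])>.03)&(abs(L[...,2])<.04); q=L[m]
    if len(q)>20: print(nm,'floor',len(q),np.linalg.lstsq(np.c_[q[:,:2],np.ones(len(q))],q[:,2],rcond=None)[0].round(4))
im=np.hstack([cv2.resize(c['img'],(400,300)),cv2.resize(S['img'][120:300,220:460],(400,300),interpolation=2)]); cv2.imwrite('pics/v6.png',im[:,:,::-1])
E
python3 m.py
```

```text
[True, True, True, True]
[ 0.0272179   0.29814254 -0.80322504]
0.010435499987756457 107.15722918510437 [ 0.16548008 -2.27132686  2.33324117] 39.375
0.010520663814532264 [-0.7837669   0.05130434 -5.18055589] [-1.48898943  0.78524166 -0.0200466 ]
0.010047015267964853 [ 0.19382076 -0.38807395 -5.50725365] [-0.11445714  1.67954608  0.03423235] 45.9417
w floor 47510 [-0.0072  0.0005  0.0032]
s hook 20 [0.0037 0.0022 0.1299] [-0.0151 -0.0004  0.1102] [0.024  0.0055 0.1412]
s floor 3211 [-0.0073  0.0012  0.0024]
```

The tray is held and level. Now I'll thread its hook through the scale's lower loop.

```bash
cat > n.py <<'E'
from h import *
rel=np.load('relt.npy'); R=tilt(YS)
def at(x,z,v,y=.0005):
    move_linear(glob(rel,glob([x,y,z],SO,YS),YS),R,v); s=sense(); print(x,z,np.round(s['ft_force'],2)); return s['ft_force']
at(-.12,.083,.08); f0=at(-.045,.083,.06); 
for x in (-.025,-.012,.001):
    f=at(x,.083,.03)
    if np.linalg.norm(f-f0)>4: raise SystemExit('contact')
at(.001,.064,.03)
for z in (.061,.059,.057,.055,.053,.051,.049,.047,.045):
    f=at(.001,z,.02)
    if f[2]-f0[2]>4.5: break
hold(.3); print(sense()['ft_force'],sense()['time'])
c,P,_=wview('wt4'); S=capture('scene'); np.savez('s5.npz',P=cloud(S),**S); t=capture('top')
im=np.hstack([cv2.resize(c['img'],(400,300)),cv2.resize(S['img'][120:300,220:460],(400,300),interpolation=2)]); cv2.imwrite('pics/v7.png',im[:,:,::-1])
E
python3 n.py
```

```text
Traceback (most recent call last):
  File "n.py", line 5, in <module>
    at(-.12,.083,.08); f0=at(-.045,.083,.06);
    ~~^^^^^^^^^^^^^^^
  File "n.py", line 4, in at
    move_linear(glob(rel,glob([x,y,z],SO,YS),YS),R,v); s=sense(); print(x,z,np.round(s['ft_force'],2)); return s['ft_force']
    ~~~~~~~~~~~^^^^^^^^^^^^^^^^^^^^^^^^^^^^^^^^^^^^^^
workcell.MotionError: the arm cannot follow that straight line within its joint ranges
```

```bash
cat > t.py <<'E'
from h import *
rel=np.load('relt.npy'); R=tilt(YS)
for z in (.12,.10,.083,.06,.05,.045):
    print(z,[(x,None if (q:=inverse_kinematics(glob(rel,glob([x,.0005,z],SO,YS),YS),R)) is None else np.round(q[2],2)) for x in (-.12,-.09,-.06,-.05,-.04,-.02,0)])
E
python3 t.py
```

```text
0.12 [(-0.12, np.float64(-1.06)), (-0.09, np.float64(-1.02)), (-0.06, np.float64(-0.97)), (-0.05, np.float64(-0.96)), (-0.04, np.float64(-0.94)), (-0.02, np.float64(-0.91)), (0, np.float64(-0.87))]
0.1 [(-0.12, None), (-0.09, np.float64(-1.05)), (-0.06, np.float64(-1.0)), (-0.05, np.float64(-0.98)), (-0.04, np.float64(-0.97)), (-0.02, np.float64(-0.93)), (0, np.float64(-0.9))]
0.083 [(-0.12, None), (-0.09, np.float64(-1.07)), (-0.06, np.float64(-1.02)), (-0.05, np.float64(-1.0)), (-0.04, np.float64(-0.98)), (-0.02, np.float64(-0.95)), (0, np.float64(-0.91))]
0.06 [(-0.12, None), (-0.09, None), (-0.06, np.float64(-1.04)), (-0.05, np.float64(-1.03)), (-0.04, np.float64(-1.01)), (-0.02, np.float64(-0.97)), (0, np.float64(-0.93))]
0.05 [(-0.12, None), (-0.09, None), (-0.06, np.float64(-1.06)), (-0.05, np.float64(-1.04)), (-0.04, np.float64(-1.02)), (-0.02, np.float64(-0.98)), (0, np.float64(-0.94))]
0.045 [(-0.12, None), (-0.09, None), (-0.06, np.float64(-1.06)), (-0.05, np.float64(-1.04)), (-0.04, np.float64(-1.02)), (-0.02, np.float64(-0.99)), (0, np.float64(-0.95))]
```

```bash
sed -i 's/^at(-.12,.083,.08); f0/at(-.07,.12,.06); at(-.07,.083,.06); f0/' n.py; python3 n.py
```

```text
-0.07 0.12 [-0.75 -0.42 -5.53]
-0.07 0.083 [ 0.13  0.49 -5.25]
-0.045 0.083 [-0.15 -0.59 -5.96]
-0.025 0.083 [-0.06  0.31 -5.8 ]
-0.012 0.083 [-0.7   0.06 -5.61]
0.001 0.083 [-0.26  1.02 -4.95]
0.001 0.064 [-0.43 -0.12 -5.02]
0.001 0.061 [ 0.52 -0.68 -5.14]
0.001 0.059 [ 1.25  0.03 -5.46]
0.001 0.057 [ 0.22 -0.35 -5.45]
0.001 0.055 [-0.45 -1.25 -5.07]
0.001 0.053 [-0.56  0.45 -2.91]
0.001 0.051 [-0.06 -0.17  1.36]
[ 0.26552984 -0.05641148  6.04641988] 52.975
```

View pics/v7.png

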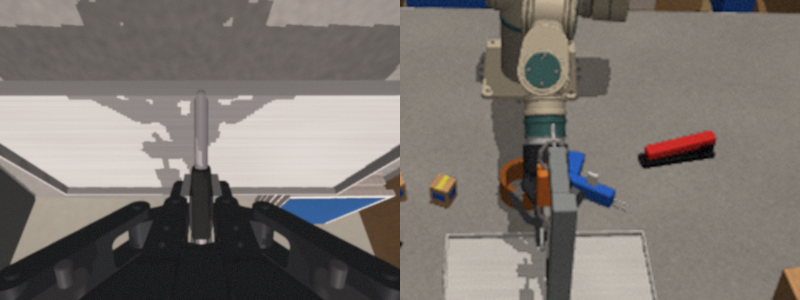

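Contact came at the expected height. Letting go now.

```bash
cat > o.py <<'E'
from h import *
R=tilt(YS); p=np.array(sense()['ee_pos']); move_linear(p+[0,0,.001],R,.02); hold(.2); print(sense()['ft_force'])
command_gripper(.045); hold(.5)
p=np.array(sense()['ee_pos'])
for d in (.14,.11,.09):
    try: move_linear(p-R[:,2]*d,R,.08); print('back',d); break
    except MotionError: pass
hold(.5); print(sense()['time'])
c,P,_=wview('wt5'); L=loc(P,SO,YS); ok=c['depth']>0
m=ok&(abs(L[...,0])<.075)&(abs(L[...,1])<.16)&(abs(L[...,1])>.03)&(abs(L[...,2]-.055)<.04); q=L[m]
print('floor',len(q),np.linalg.lstsq(np.c_[q[:,:2],np.ones(len(q))],q[:,2],rcond=None)[0].round(4))
cv2.imwrite('pics/v8.png',c['img'][:,:,::-1])
E
python3 o.py
```

```text
[ 0.17678728 -0.1394669   1.80767184]
back 0.14
56.9667
floor 19218 [-0.0144 -0.0028  0.0565]
```

View pics/v8.png

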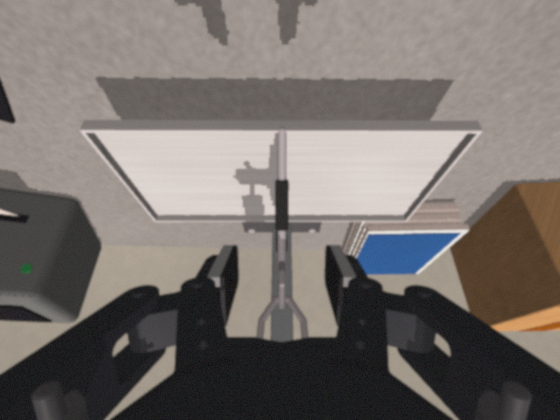

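The tray hangs from the lower loop: the loop shows at (282,310), the near grip at (281,205), and the floor is level. Now the cartons. The order S, T, S, T, T keeps the tray near balance, with every carton 110 mm off centre in y. First one now.

```bash
cat > cart.py <<'E'
from h import *
import sys
D=.035
def down(yaw):
    y=np.array([-np.sin(yaw),np.cos(yaw),0]); z=np.array([0,0,-1.]); return np.c_[np.cross(y,z),y,z]
def ikd(p,yaw):
    best=None; q0=np.array(sense()['joint_pos'])
    for k in (0,np.pi):
        q=inverse_kinematics(p,down(yaw+k))
        if q is not None and abs(q[5])<3.0:
            c=abs(np.array(q)-q0).sum()
            if best is None or c<best[0]: best=(c,yaw+k)
    return best
def locate(xy,h):
    c,P,pose=wview('wc'); im=c['img'].astype(int); r,g,b=im[...,0],im[...,1],im[...,2]
    m=(c['depth']>0)&(abs(P[...,2]-h)<.007)&(g>.5*r)&(r>70)&(b<.85*r)
    k,l,st,_=cv2.connectedComponentsWithStats(m.astype(np.uint8)); best=None
    for i in range(1,k):
        if st[i,4]<150: continue
        Q=P[l==i]; (cx,cy),(w,hh),a=cv2.minAreaRect((Q[:,:2]*1000).astype(np.float32)); print('  cand',round(cx),round(cy),round(w),round(hh),round(a),st[i,4])
        if max(w,hh)>50 or min(w,hh)<28: continue
        d=np.hypot(cx/1000-xy[0],cy/1000-xy[1])
        if best is None or d<best[0]: best=(d,np.array([cx,cy])/1000,np.deg2rad(a))
    return best,P,c['depth']>0
def clear(P,ok,xy,yaw,zt):
    L=loc(P,[*xy,0],yaw); a=abs(L[...,1]); return (ok&(a>.024)&(a<.052)&(abs(L[...,0])<.016)&(L[...,2]>zt+.005)).sum()
def pick(xy,h):
    b=ikd([xy[0],xy[1],.22],0.); xv=np.array([xy[0],xy[1]])
    command_gripper(.058,40)
    movep([*xv,.22],down(b[1])); hold(.2)
    f,P,ok=locate(xy,h)
    if f is None: raise SystemExit('not found')
    tip=h-.044 if h>.06 else h-.032
    opts=[]
    for k in range(4):
        yw=f[2]+k*np.pi/2; yw=(yw+np.pi)%(2*np.pi)-np.pi
        q=inverse_kinematics([*f[1],tip-D],down(yw))
        if q is not None and abs(q[5])<3.05: opts.append((clear(P,ok,f[1],yw,tip),abs(np.array(q)-sense()['joint_pos']).sum(),yw))
    opts.sort(key=lambda o:(o[0]>15,o[0] if o[0]>15 else 0,o[1])); print('found',f,[(o[0],round(o[1],2),round(np.rad2deg(o[2]))) for o in opts])
    R=down(opts[0][2]); zg=tip-D
    movep([*f[1],zg+.10],R); move_linear([*f[1],zg],R,.12); command_gripper(.02,45); s=sense(); print('width',s['width'],s['grip_force'])
    if s['width']<.03: raise SystemExit('missed')
    move_linear([*f[1],zg+.20],R,.2); return zg
def place(zg,x,y,floor):
    p=np.array(sense()['ee_pos']); t=glob([x,y,0],SO,YS); yy=t[1]
    b=ikd([.42,yy,zg+.2],YS); R=down(b[1])
    if yy>0: move_linear([.40,-.12,zg+.22],None,.25)
    move_linear([.42,yy,zg+.2],R,.25); move_linear([*t[:2],zg+.16],R,.2)
    move_linear([*t[:2],zg+floor+.02],R,.12); move_linear([*t[:2],zg+floor],R,.04); hold(.3)
    print('ft',np.round(sense()['ft_force'],2)); command_gripper(.056); hold(.2)
    move_linear([*t[:2],zg+.12],R,.07); move_linear([.42,yy,zg+.2],R,.25); 
    print('width',sense()['width'],'t',sense()['time'])
E
cat > p1.py <<'E'
from cart import *
p=np.array(sense()['ee_pos']); movep([.42,-.1,.25],down(0))
zg=pick((.401,-.149),.046); place(zg,-.05,-.11,.0565-.009)
E
python3 p1.py
```

```text
cand 377 -4 95 95 3 2612
  cand 397 -251 39 38 23 1024
  cand 401 -156 38 39 69 991
  cand 496 -367 49 25 16 227
  cand 494 -442 52 26 49 249
found (np.float64(0.007248581220998245), array([ 0.40121756, -0.15624532]), np.float64(1.200784847580612)) [(np.int64(2526), np.float64(2.37), 69), (np.int64(2526), np.float64(3.08), -111), (np.int64(12068), np.float64(1.51), -21), (np.int64(12068), np.float64(4.66), 159)]
width 0.03734520405579065 45.58319628238678
ft [0.45 0.83 0.9 ]
width 0.05610670227354885 t 69.1333
```

```bash
sed -i 's/(L\[...,2\]>zt+.005)).sum/(L[...,2]>zt+.005)\&(L[...,2]<.1)).sum/' cart.py
cat >> cart.py <<'E'
def check():
    hold(.3)
    for n in ('top','scene'):
        c=capture(n); P=cloud(c); L=loc(P,SO,YS); ok=c['depth']>0; im=c['img'].astype(int)
        box=ok&(abs(L[...,0])<.075)&(abs(L[...,1])<.16)
        m=box&(L[...,2]>.03)&(L[...,2]<.085)&(im.min(-1)>130)&(im.max(-1)-im.min(-1)<35); q=L[m]
        if len(q)>50:
            A=np.c_[q[:,:2],np.ones(len(q))]; w=np.ones(len(q),bool)
            for _ in range(4): k=np.linalg.lstsq(A[w],q[w,2],rcond=None)[0]; w=abs(q[:,2]-A@k)<.006
            print(n,'floor slope x,y, z',k.round(4),w.sum())
        r,g,b=im[...,0],im[...,1],im[...,2]
        m=box&(L[...,2]>.08)&(L[...,2]<.16)&(r>80)&(g>.5*r)&(b<.75*r)
        kk,l,st,_=cv2.connectedComponentsWithStats(m.astype(np.uint8))
        for i in range(1,kk):
            if st[i,4]>15: Q=L[l==i]; print('  box',st[i,4],Q.min(0).round(3),Q.max(0).round(3))
E
cat > p2.py <<'E'
from cart import *
check()
movep([.42,-.25,.3],down(0))
zg=pick((.497,-.37),.078); place(zg,.03,.11,.0565-.008); check()
E
python3 p2.py
```

```text
top floor slope x,y, z [0.0261 0.0873 0.0533] 2198
  box 97 [-0.063 -0.121  0.081] [-0.026 -0.084  0.098]
scene floor slope x,y, z [0.0331 0.087  0.0544] 3567
  box 161 [-0.06  -0.122  0.08 ] [-0.019 -0.085  0.096]
  cand 501 -380 38 38 56 1169
  cand 504 -451 39 38 6 1195
  cand 557 -620 165 45 20 1287
  cand 541 -530 14 40 7 360
  cand 568 -82 26 51 52 222
  cand 606 -372 39 38 15 979
  cand 618 -537 14 24 62 189
found (np.float64(0.01071286656160532), array([ 0.50097955, -0.37994629]), np.float64(0.9723520053419835)) [(np.int64(0), np.float64(1.45), -34), (np.int64(0), np.float64(1.83), 56), (np.int64(0), np.float64(3.02), -124), (np.int64(0), np.float64(4.59), 146)]
width 0.03757793845922583 45.737013816833496
ft [-0.18 -1.84  6.47]
width 0.056204001902667895 t 82.9917
top floor slope x,y, z [-0.01   -0.0552  0.0544] 2180
  box 113 [0.009 0.084 0.096] [0.048 0.12  0.138]
  box 93 [-0.067 -0.136  0.089] [-0.031 -0.102  0.12 ]
scene floor slope x,y, z [-0.0091 -0.0563  0.0552] 3232
  box 188 [-0.07  -0.138  0.08 ] [-0.024 -0.099  0.115]
  box 287 [0.01 0.08 0.08] [0.053 0.119 0.133]
```

```bash
cat > p3.py <<'E'
from cart import *
movep([.40,-.1,.3],down(0))
zg=pick((.397,-.246),.046); place(zg,.05,-.11,.0555); check()
E
python3 p3.py
```

```text
cand 378 -4 94 96 0 2880
  cand 397 -251 39 38 24 993
  cand 485 -451 40 12 77 152
  cand 572 -616 129 5 4 756
found (np.float64(0.0049864749419194256), array([ 0.39721384, -0.25098189]), np.float64(0.4148061816445537)) [(np.int64(0), np.float64(1.53), 24), (np.int64(0), np.float64(2.25), -66), (np.int64(0), np.float64(3.1), 114), (np.int64(0), np.float64(3.82), -156)]
width 0.03750338177541648 45.51129877567291
ft [-0.29  0.24 -0.28]
width 0.05569491378119383 t 95.5667
top floor slope x,y, z [-0.0415  0.0089  0.0543] 2000
  box 94 [ 0.032 -0.117  0.085] [ 0.072 -0.084  0.107]
  box 107 [0.006 0.089 0.111] [0.042 0.123 0.146]
  box 94 [-0.069 -0.128  0.091] [-0.032 -0.095  0.109]
scene floor slope x,y, z [-0.04    0.0107  0.0552] 2956
  box 178 [-0.066 -0.133  0.082] [-0.025 -0.096  0.108]
  box 302 [0.008 0.087 0.081] [0.05  0.125 0.137]
  box 191 [ 0.032 -0.118  0.084] [ 0.073 -0.083  0.104]
```

```bash
cat > p4.py <<'E'
from cart import *
movep([.42,-.25,.3],down(0))
zg=pick((.503,-.443),.078); place(zg,-.032,.11,.046); check()
E
python3 p4.py
```

```text
cand 504 -452 39 38 5 1179
  cand 546 -625 169 66 30 954
  cand 541 -530 13 39 3 357
  cand 608 -382 39 21 7 450
  cand 611 -453 16 39 84 336
found (np.float64(0.00887680692966759), array([ 0.50371466, -0.45184799]), np.float64(0.0945052590153097)) [(np.int64(0), np.float64(0.93), 5), (np.int64(0), np.float64(2.29), -85), (np.int64(0), np.float64(2.5), 95), (np.int64(0), np.float64(3.86), -175)]
width 0.03757673869648193 46.01079046726227
ft [ 0.49 -1.34  4.36]
width 0.05605151048567448 t 109.375
top floor slope x,y, z [-0.0037 -0.1119  0.0542] 1813
  box 101 [ 0.035 -0.128  0.099] [ 0.074 -0.095  0.123]
  box 113 [0.006 0.08  0.096] [0.044 0.117 0.134]
  box 114 [-0.048  0.09   0.096] [-0.01   0.126  0.129]
  box 99 [-0.064 -0.143  0.088] [-0.026 -0.106  0.124]
scene floor slope x,y, z [-0.005  -0.1111  0.0546] 2599
  box 192 [-0.062 -0.144  0.081] [-0.021 -0.107  0.121]
  box 503 [-0.05   0.076  0.081] [0.051 0.128 0.128]
  box 181 [ 0.039 -0.131  0.094] [ 0.075 -0.094  0.119]
```

```bash
cat > p5.py <<'E'
from cart import *
movep([.42,-.25,.3],down(0))
zg=pick((.605,-.373),.078); place(zg,.005,-.11,.055); check(); hold(1); check()
E
python3 p5.py
```

```text
cand 594 -615 219 4 4 1952
  cand 541 -530 12 39 4 458
  cand 567 -107 25 48 57 396
  cand 606 -373 39 38 15 1180
  cand 612 -447 27 38 89 385
  cand 625 -541 14 38 64 430
  cand 664 -87 27 51 49 436
found (np.float64(0.0013466890941952905), array([ 0.60626947, -0.37255054]), np.float64(0.2559058123068041)) [(np.int64(0), np.float64(1.06), 15), (np.int64(0), np.float64(2.12), -75), (np.int64(0), np.float64(2.63), 105), (np.int64(0), np.float64(3.69), -165)]
width 0.037366380373852474 46.12765610218048
ft [-0.03  2.22  3.88]
width 0.05622368553434609 t 122.8667
top floor slope x,y, z [-0.0153 -0.0003  0.0544] 1729
  box 195 [-0.014 -0.118  0.082] [ 0.07  -0.079  0.143]
  box 111 [0.007 0.088 0.094] [0.046 0.122 0.144]
  box 117 [-0.047  0.099  0.105] [-0.008  0.134  0.145]
  box 92 [-0.066 -0.131  0.091] [-0.03  -0.098  0.111]
scene floor slope x,y, z [-0.0151 -0.0019  0.0551] 2562
  box 536 [-0.046  0.086  0.08 ] [0.052 0.135 0.139]
  box 624 [-0.067 -0.133  0.081] [ 0.075 -0.077  0.138]
top floor slope x,y, z [-0.013  -0.0033  0.0541] 1744
  box 196 [-0.014 -0.118  0.087] [ 0.072 -0.079  0.143]
  box 111 [0.007 0.088 0.093] [0.047 0.123 0.141]
  box 117 [-0.048  0.099  0.104] [-0.008  0.134  0.145]
  box 92 [-0.066 -0.131  0.09 ] [-0.03  -0.098  0.11 ]
scene floor slope x,y, z [-0.0167 -0.0026  0.0552] 2572
  box 531 [-0.045  0.086  0.081] [0.052 0.135 0.138]
  box 616 [-0.065 -0.133  0.081] [ 0.075 -0.077  0.14 ]
```

```bash
python3 - <<'E'
from cart import *
movep([.35,-.25,.35],down(0)); hold(1)
s=capture('scene'); P=cloud(s); 
for t in ('tall1','short1'):
    for o in cut_out(t,'scene'):
        r=o['region']&(s['depth']>0)
        if r.sum(): print(t,round(o['p'],2),np.round(o['at']),np.median(P[r],0).round(3))
t=capture('top'); cv2.imwrite('pics/fin.png',np.vstack([cv2.resize(s['img'],(560,420))[120:400],cv2.resize(t['img'][80:290,60:480],(560,280))])[:,:,::-1])
check()
E
```

```text
tall1 0.71 [350. 282.] [0.652 0.144 0.115]
tall1 0.69 [351. 259.] [0.589 0.153 0.131]
tall1 0.66 [100. 279.] [ 0.634 -0.536  0.075]
tall1 0.65 [271. 275.] [ 0.641 -0.053  0.129]
tall1 0.63 [131. 276.] [ 0.622 -0.441  0.07 ]
tall1 0.56 [114. 260.] [ 0.558 -0.52   0.053]
short1 0.67 [269. 296.] [ 0.687 -0.059  0.098]
short1 0.54 [265. 262.] [ 0.578 -0.084  0.101]
top floor slope x,y, z [-0.0181 -0.0019  0.0543] 1746
  box 196 [-0.014 -0.118  0.085] [ 0.07  -0.079  0.142]
  box 112 [0.008 0.088 0.099] [0.047 0.123 0.143]
  box 117 [-0.047  0.099  0.106] [-0.008  0.135  0.144]
  box 89 [-0.065 -0.131  0.092] [-0.031 -0.098  0.111]
scene floor slope x,y, z [-0.0156 -0.0032  0.0551] 2570
  box 533 [-0.046  0.086  0.08 ] [0.051 0.135 0.139]
  box 623 [-0.066 -0.133  0.081] [ 0.075 -0.077  0.139]
```

View pics/fin.png

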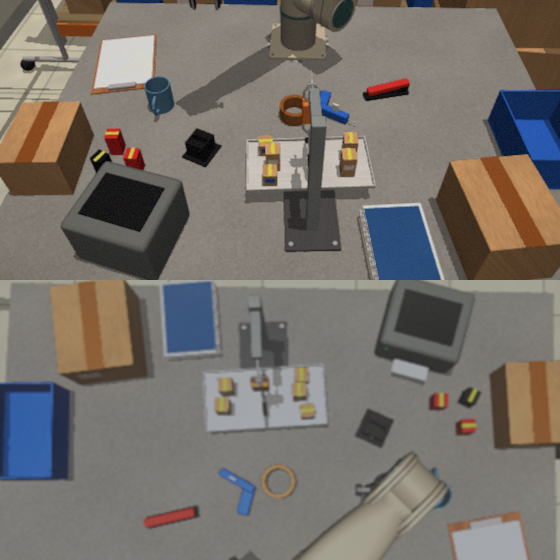

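All five cartons are in the level, hanging tray: two tall at about (350,150), and one tall and two short at about (268,158). Only the red and black look-alikes are left at (115,150), and the bystanders haven't moved. Handing in.

```bash
python3 -c "
from workcell import *
print(sense()['time']); print(sign_off())"
```

```text
127.2333
the job is handed in; nothing more can be done
None
```

I handed the job in at 127 s: the scale hangs on the stand's hook, the tray hangs from the scale, and all five cartons (three tall, two short) are in it, level to about 0.02 rad and at rest when last checked; the hand-in returned no verdict.

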